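# Tip the large grinding balls out of a divided box

### The arm

A 7-joint arm with a two-finger parallel gripper is mounted at the origin on a cart in front of the work surface, level with it; the furniture and walls round the work are solid. World frame = base frame: x ahead of the robot, y to its left, z up, the work surface at z = 0. Lengths are in m, angles in rad, forces in N, time in s.
With the tool pointing down it reaches from about 0.35 to 0.9 m from the base axis. Payload 8.1 kg.
Tool frame: the origin (TCP) lies at the very end of the fingers, on their centre line; the grasp point (between the pads) lies 19 mm behind it; z points along the fingers, y is the line along which they close (so a half turn about z gives the same grasp; the last joint's range is limited). The gripper opens to 85 mm and grips with 20 to 120 N. Pads are 22 mm wide; open, the fingers measure 114 mm over their backs; the gripper's body (76 mm by 85 mm) begins 54 mm behind the grasp point. The pads swing forward as they close: fully open they stand 13 mm farther back than shut.
Start: joints at [1.24, 0.434, 0.025, 1.573, -0.012, 1.134, -0.075], TCP at [0.141, -0.609, 0.231] pointing down, gripper open.
Joint ranges: [-2.62, 2.62], [-0.44, 2.09], [-1.27, 1.32], [0.08, 2.57], [-1.32, 4.46], [0.12, 2], [-2.74, 2.74]. Speed limits (rad/s): [2.22, 2.22, 3.01, 3.01, 3.14, 3.14, 3.14].

### API

Orientations are given as a rotation vector (axis times angle).
In Python, from plant import sensors, optics, ticket gives the robot as it stands.
- The arm moves only by the shell command python3 -m creep 'ROWS' [FORCE]. ROWS is JSON, a list of rows, each an object with "travel": the shift along the tool's x, y, z in mm, a list of three; "rotation": the turn, a rotation vector about the tool's x, y, z in degrees, a list of three; "fingers": the opening, from -1 (shut) to 1 (fully open). A call has 1 to 10 rows; each row is the pose to reach, as a shift and turn from the pose commanded when the call began, along the tool's axes at that moment; what a row does not reach only later rows make up. A row lasts 1/12 s, in which the tool goes at most 41.7 mm and 7.16 degrees, less where a joint would pass 70% of its speed; a pose out of reach is approached as far as the arm can. A call with a gripper value outside its range is refused whole. The fingers move at their own pace and stop on an object; FORCE is the grip in N (left out, the last holds). Time passes only in rows, so rows that repeat a pose let the fingers close. It gives the time, the measured TCP pose, the force, the opening and the grip force at its end, in the units of the state.
- sensors.read_state(): the state, without advancing time (a new reading comes with each control period).
- optics.camera(name): name is "scene" or "top" or "wrist"; returns a dict with "image" (384x512x3 uint8, red, green, blue), "mtx" (3x3 intrinsics, pixels), "R" (3x3) and "t" (3): a world point X has camera coordinates R X + t. Camera axes: x right, y down, z forward; pixel columns grow to the right and rows downward; lengths in m; the calibration is good to about 2 mm. A picture is of the moment at which its call begins. There is no depth.
- ticket.sign_off(): hands the job in; it is judged then, once.
The state is a dict: "time_s": time; "q": joint angles; "qd": joint speeds; "effort": joint torques, N m; "tool_pos": TCP position; "tool_rot": TCP orientation; "ft_force": force on the tool from outside, world axes, zero at the start; "torque": the same for the moment, N m; "finger_gap": opening from 0.0 (shut) to 1.0 (fully open); "gripper_force": force on a finger pad.
Only numpy, scipy, OpenCV 4.12 (cv2) and the standard library are available. Lean on these libraries where they do the work, as an engineer would, in place of code of your own. Each camera call takes 0.05 s, during which the arm holds its last target. There are 200 camera calls.

### The job

Move the white divided box by its centre post and set it down upright close beside the bowl, with the corner of the compartment that holds the two large balls pointing at the bowl and no more than a few centimetres from its rim; let go. Then take the post again in a fresh hold, tip the box toward that corner so that only the two large balls run out into the bowl and every small ball stays in its own compartment, and stand the box upright on the bench again and let go. Do not touch the balls with the gripper, keep the bowl where it is and leave the things around alone.

Things in the scene. Friction and masses are not known exactly. Their poses are not given: they have to be found in the camera images.
- organiser: white plastic box, 117 x 117 mm, walls and dividers 30 mm high, 3 mm thick, floor 4 mm, 0.3 kg empty (0.44 kg full), with 4 square compartments of 54 mm. Origin: centre of the underside, z up. Its x and y axes run along the DIAGONALS: the four outer corners lie at +x, +y, -x, -y, 83 mm from the centre, each with one compartment. +x: two large balls; +y, -x, -y: two small balls each
- post (a point): on the axis of the square white grip post with a dark inlay on top, 24 x 24 mm, in the middle of the box, 52 mm above the underside (post top 67 mm); axes as the organiser's. The post's side faces face the organiser's +x, -x, +y, -y. To clear walls and balls keep finger ends at least 31 mm above the box's underside
- pour_corner (a point): lip at the outer corner of the large balls' compartment (organiser +x), 83 mm from the axis, 7 mm above the underside. At every outer corner the walls are cut down to a 3 mm lip for 29 mm either way: tilted straight toward a corner, that compartment's balls run out over the lip (large ones by 45 degrees; all stay in below 15); walls hold the others to 60 degrees, even 15 degrees off direction
- cell_large (a point): middle of the organiser's +x compartment (large balls), 40 mm from the box's axis, at the height of the centres of its balls when they lie on its floor
- cell_left (a point): middle of the organiser's +y compartment (small balls), 40 mm from the box's axis, at the height of the centres of its balls when they lie on its floor
- cell_back (a point): middle of the organiser's -x compartment (small balls), 40 mm from the box's axis, at the height of the centres of its balls when they lie on its floor
- cell_right (a point): middle of the organiser's -y compartment (small balls), 40 mm from the box's axis, at the height of the centres of its balls when they lie on its floor
- bowl: plain round aluminium bowl, loose on the bench, 150 mm across the rim, 45 mm high, wall 4 mm, inner floor 5 mm above the bench and 68 mm across, 0.5 kg. Origin: centre of the underside, z up
- ball_large_1_center (a point): centre of a large plain steel ball, 20 mm across, 33 g; it starts in the organiser's +x compartment; its axes turn as it rolls
- ball_large_2_center (a point): centre of a large plain steel ball, 20 mm across, 33 g; it starts in the organiser's +x compartment; its axes turn as it rolls
- ball_left_1_center (a point): centre of a small plain steel ball, 14 mm across, 12 g; it starts in the organiser's +y compartment; its axes turn as it rolls
- ball_left_2_center (a point): centre of a small plain steel ball, 14 mm across, 12 g; it starts in the organiser's +y compartment; its axes turn as it rolls
- ball_back_1_center (a point): centre of a small plain steel ball, 14 mm across, 12 g; it starts in the organiser's -x compartment; its axes turn as it rolls
- ball_back_2_center (a point): centre of a small plain steel ball, 14 mm across, 12 g; it starts in the organiser's -x compartment; its axes turn as it rolls
- ball_right_1_center (a point): centre of a small plain steel ball, 14 mm across, 12 g; it starts in the organiser's -y compartment; its axes turn as it rolls
- ball_right_2_center (a point): centre of a small plain steel ball, 14 mm across, 12 g; it starts in the organiser's -y compartment; its axes turn as it rolls
- jar_cap_white: bystander: white jar cap, 66 mm across, 20 mm high, on the bench beyond the bowl; origin in the middle of the underside
- stopper_1: bystander: blue tapered stopper, 36 mm across, 25 mm high, on the bench on the far side, right of the bowl; origin in the middle of the underside
- pipette_bulb: bystander: red rubber pipette bulb lying on the bench left of the bowl, near the robot, 51 x 96 x 51 mm; origin in the middle of the underside

How it is judged:
On the way, in this order (a step that is already met when the one before it is completed fails the run):
1. the box stands upright beside the bowl, released, all balls still in it, with the large balls' corner within 60 mm of the bowl's rim and pointing at the bowl (angle between organiser's own z axis and vertical below 0.08 rad and height (world z) of organiser between -0.004 and 0.006 m and linear speed of organiser below 0.02 m/s and contact force between the fingers and organiser below 0.05 N and distance between each of ball_left_1_center, ball_left_2_center and cell_left below 0.034 m and distance between each of ball_back_1_center, ball_back_2_center and cell_back below 0.034 m and distance between each of ball_right_1_center, ball_right_2_center and cell_right below 0.034 m and distance between each of ball_large_1_center, ball_large_2_center and cell_large below 0.034 m and horizontal distance between pour_corner and bowl below 0.135 m and x of bowl in the frame of organiser above 0.05 m and y of bowl in the frame of organiser between -0.08 and 0.08 m), for 0.2 s.
2. both large balls are in the bowl, with all small balls still in their compartments (horizontal distance between each of ball_large_1_center, ball_large_2_center and bowl below 0.062 m and z of each of ball_large_1_center, ball_large_2_center in the frame of bowl below 0.045 m and distance between each of ball_left_1_center, ball_left_2_center and cell_left below 0.034 m and distance between each of ball_back_1_center, ball_back_2_center and cell_back below 0.034 m and distance between each of ball_right_1_center, ball_right_2_center and cell_right below 0.034 m), for 0.2 s.
At the end, for the whole second after the job is handed in: both large balls lie in the bowl (centre within 62 mm of its axis and below its rim), each small ball lies in its own compartment (within 34 mm of its middle), and the box stands upright (within 0.08 rad) on the bench, released and at rest (all of step 2 and angle between organiser's own z axis and vertical below 0.08 rad and height (world z) of organiser between -0.004 and 0.006 m and linear speed of organiser below 0.02 m/s and contact force between the fingers and organiser below 0.05 N); the robot touches nothing.
It fails at once if the fingers touch a ball (contact force between the fingers and ball_large_1 above 0.5 N or contact force between the fingers and ball_large_2 above 0.5 N or contact force between the fingers and ball_left_1 above 0.5 N or contact force between the fingers and ball_left_2 above 0.5 N or contact force between the fingers and ball_back_1 above 0.5 N or contact force between the fingers and ball_back_2 above 0.5 N or contact force between the fingers and ball_right_1 above 0.5 N or contact force between the fingers and ball_right_2 above 0.5 N).
It fails at once if the bowl is pushed more than 40 mm away (distance of bowl from where it was at the start of the episode above 0.04 m).
It fails at once if a bystander is moved more than 30 mm (distance of any of jar_cap_white, stopper_1, pipette_bulb from where it was at the start of the episode above 0.03 m).
It also fails if it takes over 66 s, if anything falls off the work surface, if the arm or the gripper's body presses on something with over 40 N, if the wrist force passes 120 N, or if a joint passes its speed limit or range.

## Working session

There is one attempt and no reset: what is moved stays moved. The work goes in short steps, Python scripts to look and compute and a shell command to move; the robot and the scene stay as the last step left them, time stands still between calls to the robot, and variables do not carry over. Pictures are saved under pics/ and viewed, at most 10 in all, crops included, and the job is handed in when it is done.

```bash
mkdir -p pics; ls
python3 - <<'E'
from plant import sensors, optics
import cv2,numpy as np
s=sensors.read_state();print(s)
ims=[]
for n in("scene","top"):
    c=optics.camera(n);cv2.imwrite(f"pics/{n}0.png",c["image"][...,::-1]);np.savez(f"pics/{n}0.npz",**c)
    print(n,-c["R"].T@c["t"])
E
```

```text
pics
{'time_s': 0.0, 'q': array([ 1.2403794 ,  0.43521463,  0.02498038,  1.57408916, -0.01161662,
        1.13399949, -0.07507241]), 'qd': array([-5.17473477e-04,  8.56210099e-04, -1.42503706e-03, -5.97635442e-04,
        1.96354648e-05,  2.37158449e-03, -5.94699683e-04]), 'effort': array([-9.34084201e-04, -6.70473862e+01,  1.02490582e+00, -3.16205871e+01,
        1.57170516e-02,  1.25722348e-02, -2.72566285e-05]), 'tool_pos': array([ 0.14098996, -0.60837488,  0.23053431]), 'tool_rot': array([-3.11971818e+00, -3.56818954e-01,  4.81289571e-04]), 'ft_force': array([-0.05562111,  0.74119443,  0.53925212]), 'torque': array([-0.02928298, -0.01774797, -0.01077242]), 'gripper_force': 0.0, 'finger_gap': 1.004663165733016}
scene [0.02081251 0.53478343 0.87768007]
top [ 0.30507935 -0.01548925  1.15174688]
```

View pics/top0.png

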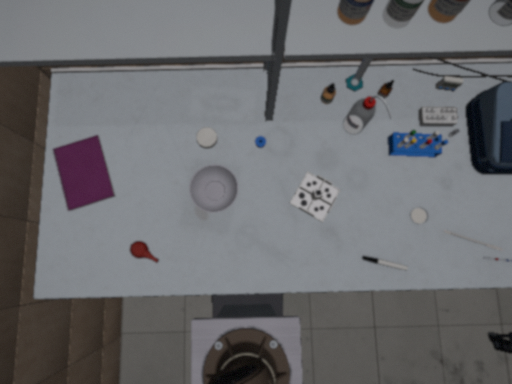

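View pics/scene0.png

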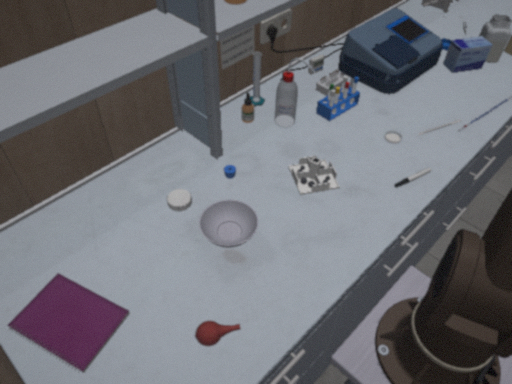

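The top view shows the bowl at about (214,188), the box at about (315,197), the cap at (206,137), the stopper at (261,142) and the bulb at (140,250). Next I'll enlarge the box and cast rays.

```bash
cat > h.py <<'E'
import numpy as np,cv2
def ray(c,u,v,z):
    d=c["R"].T@np.linalg.solve(c["mtx"],[u,v,1.]);o=-c["R"].T@c["t"]
    return o+d*(z-o[2])/d[2]
def proj(c,X):
    p=c["mtx"]@(c["R"]@np.asarray(X,float)+c["t"]);return p[:2]/p[2]
E
python3 - <<'E'
from h import *
a=np.load("pics/top0.npz");b=np.load("pics/scene0.npz")
A=cv2.resize(a["image"][165:230,280:350],None,fx=8,fy=8,interpolation=cv2.INTER_CUBIC)[:,:400+160]
B=cv2.resize(b["image"][140:205,280:350],None,fx=8,fy=8,interpolation=cv2.INTER_CUBIC)
cv2.imwrite("pics/boxA.png",np.hstack([A[...,::-1]]));cv2.imwrite("pics/boxB.png",B[...,::-1])
# white top of box by brightness
g=a["image"].min(2);print("bench",g[220,300],g[215,270])
for n,(x0,x1,y0,y1) in dict(bowl=(180,250,155,220),).items():
    hsv=a["image"][y0:y1,x0:x1].astype(int)
    ref=np.median(a["image"][y1-5:y1,x0:x1].reshape(-1,3),0)
    m=(np.abs(hsv-ref).sum(2)>18).astype(np.uint8)
    cs,_=cv2.findContours(m,cv2.RETR_EXTERNAL,cv2.CHAIN_APPROX_NONE);c=max(cs,key=cv2.contourArea)
    (u,v),r=cv2.minEnclosingCircle(c);print(n,u+x0,v+y0,r,cv2.contourArea(c)); p=ray(a,u+x0,v+y0,.045);q=ray(a,u+x0+r,v+y0,.045);print(p,np.linalg.norm(p-q))
for n,u,v,z in(("cap",206,137,.02),("stop",261,142,.025),("bulb",140,250,.025),("box",315,197,.03),("bottle",358,118,.1),("shelfpost",270,118,0),("shelfedge",270,62,.3)):print(n,ray(a,u,v,z))
E
```

```text
bench 133 136
bowl 212.75 192.875 29.07032585144043 1932.0
[0.51621902 0.09039711 0.045     ] 0.08726411929686619
cap [0.70113151 0.11325219 0.02      ]
stop [ 0.67890214 -0.05976368  0.025     ]
bulb [0.35228864 0.30928796 0.025     ]
box [ 0.49915999 -0.21833171  0.03      ]
bottle [ 0.7215043  -0.34619181  0.1       ]
shelfpost [ 0.76784427 -0.09229071  0.        ]
shelfedge [ 0.79372711 -0.07716111  0.3       ]
```

View pics/boxA.png

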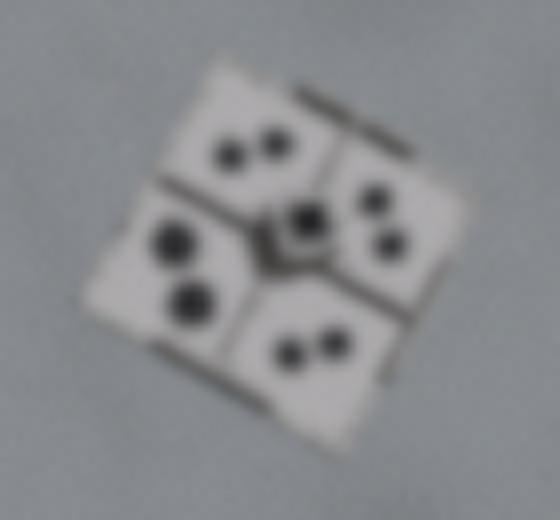

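Run:
```python
from h import *
a=np.load("pics/top0.npz");b=np.load("pics/scene0.npz")
P=[ray(a,280+x/8,165+y/8,.005) for x,y in((88,295),(225,60),(468,210),(345,447))]
for p in P:print(p[:2])
c=np.mean(P,0);post=ray(a,280+308/8,165+221/8,.067);print("c",c,"post",post)
d1=P[0]-P[2];d2=P[3]-P[1];print(np.linalg.norm(d1),np.linalg.norm(d2),np.degrees(np.arctan2(d1[1],d1[0])),np.degrees(np.arctan2(d2[1],d2[0])))
bw=ray(a,214,188.5,.045);print("bowl",bw)
t=np.linspace(0,2*np.pi,361)
for k in(a,b):
    e=np.array([proj(k,bw+[.075*np.cos(x),.075*np.sin(x),0]) for x in t]);print(e.min(0),e.max(0))
print("post in scene",proj(b,post))
V=[]
for k,x0,y0 in((a,170,150),(b,180,180)):
    im=cv2.resize(k["image"][y0:y0+80,x0:x0+90],None,fx=6,fy=6,interpolation=cv2.INTER_CUBIC)[...,::-1].copy()
    for x in t:
        u,v=(proj(k,bw+[.075*np.cos(x),.075*np.sin(x),0])-[x0,y0])*6+3
        cv2.circle(im,(int(u),int(v)),0,(0,255,0),-1)
    V.append(cv2.resize(im,(400,356)))
cv2.imwrite("pics/bowl.png",np.hstack(V))
```

```text
[ 0.48989778 -0.14778003]
[ 0.58204496 -0.2056237 ]
[ 0.51993898 -0.29690658]
[ 0.42868486 -0.24359987]
c [ 0.50514164 -0.22347754  0.005     ] post [ 0.50557103 -0.22265298  0.067     ]
0.15212232103889692 0.1579921176006168 101.38966717751752 -166.0917673048914
bowl [0.52952733 0.08657276 0.045     ]
[189.06782767 164.35510078] [238.92949191 213.2517537 ]
[198.87271797 199.29313347] [259.16708118 246.19115447]
post in scene [315.72822375 160.2822256 ]
```

View pics/bowl.png

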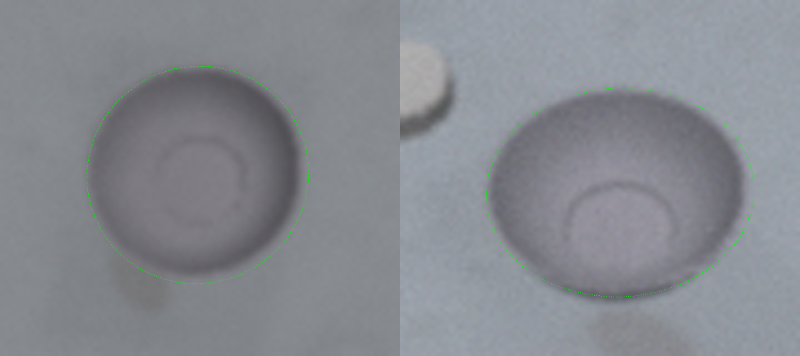

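The bowl outline fits in both views, with its centre at about (0.530, 0.088). The box centre is at (0.505, -0.223), and its large-ball corner heads about 102.6°, which nearly matches the tool's closing line already. I'll move above it now.

```bash
python3 -m creep '[{"travel":[35,-23,0],"rotation":[0,0,0],"fingers":1},{"travel":[70,-47,0],"rotation":[0,0,0],"fingers":1},{"travel":[105,-70,0],"rotation":[0,0,0],"fingers":1},{"travel":[140,-93,0],"rotation":[0,0,0],"fingers":1},{"travel":[175,-117,0],"rotation":[0,0,0],"fingers":1},{"travel":[210,-140,0],"rotation":[0,0,0],"fingers":1},{"travel":[245,-163,0],"rotation":[0,0,0],"fingers":1},{"travel":[280,-187,0],"rotation":[0,0,0],"fingers":1},{"travel":[310,-207,0],"rotation":[0,0,0],"fingers":1},{"travel":[330,-220,0],"rotation":[0,0,0],"fingers":1}]' 70
python3 -m creep '[{"travel":[30,-20,10],"rotation":[0,0,0],"fingers":1},{"travel":[60,-40,20],"rotation":[0,0,0],"fingers":1},{"travel":[85,-57,30],"rotation":[0,0,0],"fingers":1},{"travel":[105,-69,40],"rotation":[0,0,0],"fingers":1},{"travel":[112,-74,50],"rotation":[0,0,0],"fingers":1},{"travel":[112,-74,50],"rotation":[0,0,0],"fingers":1},{"travel":[112,-74,50],"rotation":[0,0,0],"fingers":1}]'
python3 - <<'E'
from plant import sensors, optics
import cv2,numpy as np
c=optics.camera("wrist");cv2.imwrite("pics/w1.png",c["image"][...,::-1]);np.savez("pics/w1.npz",**c)
s=sensors.read_state();print(s["tool_pos"],s["tool_rot"],s["q"].round(2))
E
```

```text
time_s: 0.93
tool_pos: [0.4158, -0.3158, 0.2313]
tool_rot: [-3.119, -0.364, -0.002]
ft_force: [1.4, 0.1, 0.3]
finger_gap: 0.999
gripper_force: 0.0
time_s: 1.52
tool_pos: [0.5043, -0.2231, 0.1806]
tool_rot: [-3.121, -0.357, 0.004]
ft_force: [0.0, -0.1, 0.1]
finger_gap: 1.001
gripper_force: 0.0
[ 0.50419524 -0.2241404   0.18121677] [ 3.12103654e+00  3.54452067e-01 -2.14488671e-03] [ 0.46  0.38 -0.19  1.8   0.08  0.97 -1.11]
```

View pics/w1.png

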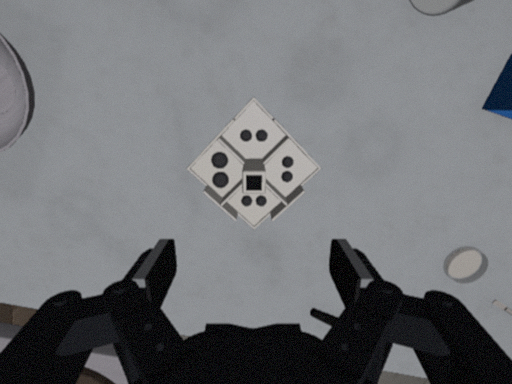

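The wrist view shows the post inlay at (254,183) and the box corners at (187,167), (254,97), (321,167) and (254,229). The large balls are on the left.

Run:
```python
from h import *
a=np.load("pics/w1.npz");im=a["image"]
g=im.max(2);m=np.zeros_like(g);m[173:193,244:264]=(g[173:193,244:264]<60);M=cv2.moments(m,True);u,v=M["m10"]/M["m00"],M["m01"]/M["m00"];print(u,v,M["m00"])
w=(im.min(2)>140).astype(np.uint8);w[:90]=0;w[235:]=0;w[:,:180]=0;w[:,330:]=0
cs=max(cv2.findContours(w,0,1)[0],key=cv2.contourArea)[:,0]
E=[cs[cs[:,0].argmin()],cs[cs[:,1].argmin()],cs[cs[:,0].argmax()],cs[cs[:,1].argmax()]];print(E)
P=[ray(a,*e,.005) for e in E];print(np.round(P,4),np.mean(P,0),"post",ray(a,u,v,.067))
for i,j in((0,2),(3,1)):
    d=P[i]-P[j];print(np.linalg.norm(d),np.degrees(np.arctan2(d[1],d[0])))
```

```text
253.5 182.5 196.0
[array([186, 169], dtype=int32), array([238,  90], dtype=int32), array([329, 234], dtype=int32), array([194, 234], dtype=int32)]
[[ 0.4881 -0.1443  0.005 ]
 [ 0.5912 -0.1874  0.005 ]
 [ 0.4429 -0.3428  0.005 ]
 [ 0.4025 -0.168   0.005 ]] [ 0.48117105 -0.21061968  0.005     ] post [ 0.5079222  -0.22425665  0.067     ]
0.2035758369870369 77.16714309939982
0.1896648704123819 174.1150410055273
```

Run:
```python
from h import *
a=np.load("pics/w1.npz")
P=[ray(a,*e,.005) for e in((187,167.5),(254,97),(321,167.5),(254,229))];print(np.round(P,4),np.mean(P,0))
for i,j in((0,2),(3,1)):
    d=P[i]-P[j];print(np.linalg.norm(d),np.degrees(np.arctan2(d[1],d[0])))
from plant import sensors
from scipy.spatial.transform import Rotation as R
s=sensors.read_state();r=R.from_rotvec(s["tool_rot"]).as_matrix();print(r.round(3),np.degrees(np.arctan2(-r[1,1],-r[0,1])))
print((r.T@(np.array([.507,-.2238,.0365])-s["tool_pos"])*1000).round(1))
```

```text
[[ 0.4902 -0.1452  0.005 ]
 [ 0.588  -0.2065  0.005 ]
 [ 0.5271 -0.3049  0.005 ]
 [ 0.4276 -0.244   0.005 ]] [ 0.50824862 -0.22515838  0.005     ]
0.16389976060023015 103.0111488912845
0.16472402544683973 -166.86324492085893
[[ 0.975  0.224 -0.001]
 [ 0.224 -0.975 -0.001]
 [-0.001  0.    -1.   ]] 102.95850622743183
[  3.    0.2 144.7]
```

The heading matches the tool to within 0.1°. I'll descend and grip.

```bash
python3 -m creep '[{"travel":[3,0,20],"rotation":[0,0,0],"fingers":1},{"travel":[3,0,45],"rotation":[0,0,0],"fingers":1},{"travel":[3,0,70],"rotation":[0,0,0],"fingers":1},{"travel":[3,0,95],"rotation":[0,0,0],"fingers":1},{"travel":[3,0,115],"rotation":[0,0,0],"fingers":1},{"travel":[3,0,130],"rotation":[0,0,0],"fingers":1},{"travel":[3,0,140],"rotation":[0,0,0],"fingers":1},{"travel":[3,0,144],"rotation":[0,0,0],"fingers":1},{"travel":[3,0,144],"rotation":[0,0,0],"fingers":1},{"travel":[3,0,144],"rotation":[0,0,0],"fingers":1}]' 70
python3 -m creep '[{"travel":[0,0,0],"rotation":[0,0,0],"fingers":0},{"travel":[0,0,0],"rotation":[0,0,0],"fingers":-0.3},{"travel":[0,0,0],"rotation":[0,0,0],"fingers":-0.6},{"travel":[0,0,0],"rotation":[0,0,0],"fingers":-1},{"travel":[0,0,0],"rotation":[0,0,0],"fingers":-1},{"travel":[0,0,0],"rotation":[0,0,0],"fingers":-1},{"travel":[0,0,0],"rotation":[0,0,0],"fingers":-1},{"travel":[0,0,0],"rotation":[0,0,0],"fingers":-1}]' 70
```

```text
time_s: 2.4
tool_pos: [0.5085, -0.2228, 0.0382]
tool_rot: [3.121, 0.355, 0.001]
ft_force: [0.3, -0.5, -0.6]
finger_gap: 1.0
gripper_force: 0.0
time_s: 3.07
tool_pos: [0.5087, -0.2223, 0.0378]
tool_rot: [3.121, 0.357, 0.001]
ft_force: [-0.6, -0.9, 4.9]
finger_gap: 0.269
gripper_force: 69.9
```

```bash
python3 -m creep '[{"travel":[0,0,-3],"rotation":[0,0,0],"fingers":-1},{"travel":[0,0,-9],"rotation":[0,0,0],"fingers":-1},{"travel":[0,0,-16],"rotation":[0,0,0],"fingers":-1},{"travel":[0,0,-23],"rotation":[0,0,0],"fingers":-1},{"travel":[0,0,-28],"rotation":[0,0,0],"fingers":-1},{"travel":[0,0,-30],"rotation":[0,0,0],"fingers":-1},{"travel":[0,0,-30],"rotation":[0,0,0],"fingers":-1}]'
python3 -m creep '[{"travel":[1,-2,0],"rotation":[0,0,0],"fingers":-1},{"travel":[3,-6,0],"rotation":[0,0,1],"fingers":-1},{"travel":[6,-13,0],"rotation":[0,0,2],"fingers":-1},{"travel":[9,-21,0],"rotation":[0,0,3],"fingers":-1},{"travel":[13,-30,0],"rotation":[0,0,4],"fingers":-1},{"travel":[17,-40,0],"rotation":[0,0,5],"fingers":-1},{"travel":[21,-50,0],"rotation":[0,0,6],"fingers":-1},{"travel":[25,-60,0],"rotation":[0,0,7],"fingers":-1},{"travel":[29,-70,0],"rotation":[0,0,8],"fingers":-1},{"travel":[33,-80,0],"rotation":[0,0,9],"fingers":-1}]'
python3 -m creep '[{"travel":[4,-9,0],"rotation":[0,0,1],"fingers":-1},{"travel":[8,-18,0],"rotation":[0,0,2],"fingers":-1},{"travel":[11,-26,0],"rotation":[0,0,3],"fingers":-1},{"travel":[14,-32,0],"rotation":[0,0,3.5],"fingers":-1},{"travel":[16,-37,0],"rotation":[0,0,4],"fingers":-1},{"travel":[17,-40,0],"rotation":[0,0,4],"fingers":-1},{"travel":[17,-40,0],"rotation":[0,0,4],"fingers":-1},{"travel":[17,-40,0],"rotation":[0,0,4],"fingers":-1}]'
python3 - <<'E'
from plant import sensors, optics
import cv2,numpy as np
c=optics.camera("wrist");d=optics.camera("top")
np.savez("pics/w2.npz",**c);np.savez("pics/t2.npz",**d)
cv2.imwrite("pics/w2.png",c["image"][...,::-1])
s=sensors.read_state();print(s["tool_pos"],s["tool_rot"],s["q"].round(2))
E
```

```text
time_s: 3.65
tool_pos: [0.5087, -0.2222, 0.0681]
tool_rot: [3.121, 0.357, 0.002]
ft_force: [0.7, 0.6, -4.5]
finger_gap: 0.272
gripper_force: 68.9
time_s: 4.48
tool_pos: [0.5222, -0.1354, 0.0669]
tool_rot: [-3.139, -0.109, 0.001]
ft_force: [0.1, 0.1, -5.1]
finger_gap: 0.27
gripper_force: 68.9
time_s: 5.15
tool_pos: [0.5363, -0.0957, 0.0672]
tool_rot: [3.141, 0.002, -0.0]
ft_force: [0.1, -0.2, -4.4]
finger_gap: 0.272
gripper_force: 68.9
[ 0.53626156 -0.09623131  0.0672418 ] [ 3.14117855e+00  2.25995958e-04 -3.85637357e-04] [ 0.16  0.51 -0.11  1.94  0.09  0.7  -1.57]
```

View pics/w2.png

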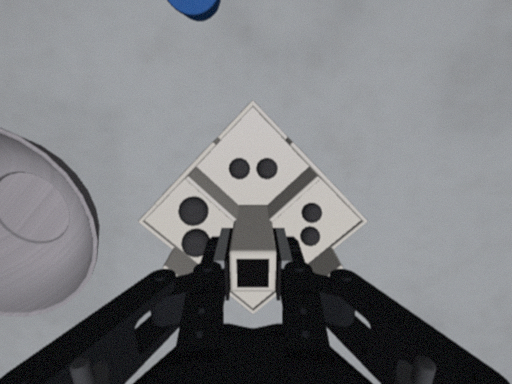

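The box hangs level. Its corner at (140,220) points at the bowl, whose centre is on row 220, and all the balls are in place. I'll lower it and release.

```bash
python3 -m creep '[{"travel":[-1,0,3],"rotation":[0,0,0],"fingers":-1},{"travel":[-3,0,9],"rotation":[0,0,0],"fingers":-1},{"travel":[-4,0,16],"rotation":[0,0,0],"fingers":-1},{"travel":[-5,0,22],"rotation":[0,0,0],"fingers":-1},{"travel":[-5,0,26],"rotation":[0,0,0],"fingers":-1},{"travel":[-5,0,28],"rotation":[0,0,0],"fingers":-1},{"travel":[-5,0,29.5],"rotation":[0,0,0],"fingers":-1},{"travel":[-5,0,29.5],"rotation":[0,0,0],"fingers":-1}]'
python3 -m creep '[{"travel":[0,0,0],"rotation":[0,0,0],"fingers":-0.2},{"travel":[0,0,0],"rotation":[0,0,0],"fingers":0.3},{"travel":[0,0,0],"rotation":[0,0,0],"fingers":1},{"travel":[0,0,0],"rotation":[0,0,0],"fingers":1},{"travel":[0,0,0],"rotation":[0,0,0],"fingers":1},{"travel":[0,0,0],"rotation":[0,0,0],"fingers":1},{"travel":[0,0,0],"rotation":[0,0,0],"fingers":1},{"travel":[0,0,0],"rotation":[0,0,0],"fingers":1},{"travel":[0,0,0],"rotation":[0,0,0],"fingers":1},{"travel":[0,0,0],"rotation":[0,0,0],"fingers":1}]'
python3 -m creep '[{"travel":[0,0,-10],"rotation":[0,0,0],"fingers":1},{"travel":[0,0,-30],"rotation":[0,0,0],"fingers":1},{"travel":[0,0,-55],"rotation":[0,0,0],"fingers":1},{"travel":[0,0,-80],"rotation":[0,0,0],"fingers":1},{"travel":[0,0,-95],"rotation":[0,0,0],"fingers":1},{"travel":[0,0,-100],"rotation":[0,0,0],"fingers":1},{"travel":[0,0,-100],"rotation":[0,0,0],"fingers":1},{"travel":[0,0,-100],"rotation":[0,0,0],"fingers":1}]'
python3 - <<'E'
from plant import sensors, optics
import cv2,numpy as np
c=optics.camera("wrist");np.savez("pics/w3.npz",**c)
cv2.imwrite("pics/w3.png",c["image"][...,::-1])
s=sensors.read_state();print(s["tool_pos"],s["tool_rot"],s["q"].round(2))
E
```

```text
time_s: 5.92
tool_pos: [0.5314, -0.0955, 0.0379]
tool_rot: [3.142, 0.001, -0.0]
ft_force: [-0.2, -0.3, -4.6]
finger_gap: 0.27
gripper_force: 69.0
time_s: 6.75
tool_pos: [0.5315, -0.0956, 0.0378]
tool_rot: [3.142, 0.001, -0.0]
ft_force: [-0.5, -0.2, 0.7]
finger_gap: 0.998
gripper_force: 0.0
time_s: 7.42
tool_pos: [0.5312, -0.0955, 0.1376]
tool_rot: [3.141, 0.001, -0.0]
ft_force: [0.3, 0.4, 0.1]
finger_gap: 1.003
gripper_force: 0.0
[ 0.53077599 -0.0955129   0.13694847] [-3.14152724e+00 -1.24525483e-03  2.25334363e-03] [ 0.17  0.4  -0.13  1.89  0.07  0.86 -1.55]
```

View pics/w3.png

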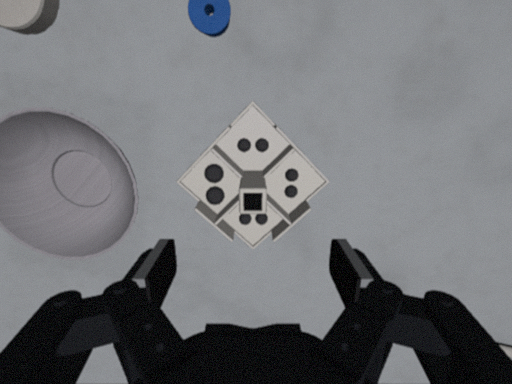

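The box stands released. Its corner at (178,182) points at the bowl floor centre at (82,179), and all the balls are in their cells. Next I'll check the bowl and post positions, then regrip.

```bash
python3 - <<'E'
from h import *
a=np.load("pics/w3.npz")
print("bowl",ray(a,82,179,.005),"rim right",ray(a,138,184,.045),"post",ray(a,253,202,.067),"corners",ray(a,178,182,.005),ray(a,329,182,.005))
E
python3 -m creep '[{"travel":[0,0,10],"rotation":[0,0,0],"fingers":1},{"travel":[0,0,30],"rotation":[0,0,0],"fingers":1},{"travel":[0,0,55],"rotation":[0,0,0],"fingers":1},{"travel":[0,0,75],"rotation":[0,0,0],"fingers":1},{"travel":[0,0,90],"rotation":[0,0,0],"fingers":1},{"travel":[0,0,97],"rotation":[0,0,0],"fingers":1},{"travel":[0,0,100],"rotation":[0,0,0],"fingers":1},{"travel":[0,0,100],"rotation":[0,0,0],"fingers":1},{"travel":[0,0,100],"rotation":[0,0,0],"fingers":1}]'
python3 -m creep '[{"travel":[0,0,0],"rotation":[0,0,0],"fingers":0},{"travel":[0,0,0],"rotation":[0,0,0],"fingers":-0.3},{"travel":[0,0,0],"rotation":[0,0,0],"fingers":-0.6},{"travel":[0,0,0],"rotation":[0,0,0],"fingers":-1},{"travel":[0,0,0],"rotation":[0,0,0],"fingers":-1},{"travel":[0,0,0],"rotation":[0,0,0],"fingers":-1},{"travel":[0,0,0],"rotation":[0,0,0],"fingers":-1},{"travel":[0,0,0],"rotation":[0,0,0],"fingers":-1}]' 90
```

```text
bowl [0.53320951 0.08603864 0.005     ] rim right [0.53973502 0.00900926 0.045     ] post [ 0.53033288 -0.09674648  0.067     ] corners [ 0.52983508 -0.01637196  0.005     ] [ 0.52979164 -0.17880368  0.005     ]
time_s: 8.22
tool_pos: [0.5317, -0.0955, 0.038]
tool_rot: [3.142, 0.001, 0.0]
ft_force: [0.1, 0.6, -0.3]
finger_gap: 1.0
gripper_force: 0.0
time_s: 8.88
tool_pos: [0.5318, -0.0955, 0.0384]
tool_rot: [3.141, 0.001, 0.001]
ft_force: [-1.7, 0.7, 5.9]
finger_gap: 0.262
gripper_force: 89.3
```

```bash
python3 -m creep '[{"travel":[0,0,-3],"rotation":[0,0,0],"fingers":-1},{"travel":[0,0,-9],"rotation":[0,0,0],"fingers":-1},{"travel":[0,0,-17],"rotation":[0,0,0],"fingers":-1},{"travel":[0,0,-26],"rotation":[0,0,0],"fingers":-1},{"travel":[0,0,-35],"rotation":[0,0,0],"fingers":-1},{"travel":[0,0,-44],"rotation":[0,0,0],"fingers":-1},{"travel":[0,0,-53],"rotation":[0,0,0],"fingers":-1},{"travel":[0,0,-59],"rotation":[0,0,0],"fingers":-1},{"travel":[0,0,-62],"rotation":[0,0,0],"fingers":-1},{"travel":[0,0,-62],"rotation":[0,0,0],"fingers":-1}]'
python3 -m creep '[{"travel":[0,-2,0],"rotation":[0,0,0],"fingers":-1},{"travel":[0,-7,0],"rotation":[0,0,0],"fingers":-1},{"travel":[0,-14,0],"rotation":[0,0,0],"fingers":-1},{"travel":[0,-22,0],"rotation":[0,0,0],"fingers":-1},{"travel":[0,-31,0],"rotation":[0,0,0],"fingers":-1},{"travel":[0,-40,0],"rotation":[0,0,0],"fingers":-1},{"travel":[0,-47,0],"rotation":[0,0,0],"fingers":-1},{"travel":[0,-52,0],"rotation":[0,0,0],"fingers":-1},{"travel":[0,-54,0],"rotation":[0,0,0],"fingers":-1},{"travel":[0,-54,0],"rotation":[0,0,0],"fingers":-1}]'
python3 -m creep '[{"travel":[0,-1.5,-3.4],"rotation":[-2.4,0,0],"fingers":-1},{"travel":[0,-3.1,-6.8],"rotation":[-4.8,0,0],"fingers":-1},{"travel":[0,-4.9,-10.1],"rotation":[-7.2,0,0],"fingers":-1},{"travel":[0,-6.8,-13.4],"rotation":[-9.6,0,0],"fingers":-1},{"travel":[0,-6.8,-13.4],"rotation":[-9.6,0,0],"fingers":-1}]'
python3 - <<'E'
from plant import sensors, optics
import cv2,numpy as np
c=optics.camera("wrist");d=optics.camera("scene")
cv2.imwrite("pics/w4.png",np.hstack([c["image"][::1,:400],cv2.resize(d["image"][130:260,180:314],(396,384))])[...,::-1])
s=sensors.read_state();print(s["tool_pos"],s["tool_rot"],s["q"].round(2))
E
```

```text
time_s: 9.72
tool_pos: [0.532, -0.0956, 0.1007]
tool_rot: [3.141, 0.001, 0.002]
ft_force: [0.1, 0.7, -4.4]
finger_gap: 0.265
gripper_force: 88.4
time_s: 10.55
tool_pos: [0.5315, -0.0408, 0.0998]
tool_rot: [-3.142, -0.003, -0.0]
ft_force: [-0.7, 0.2, -5.4]
finger_gap: 0.267
gripper_force: 88.5
time_s: 10.97
tool_pos: [0.532, -0.0325, 0.1136]
tool_rot: [2.973, 0.006, 0.002]
ft_force: [0.1, 0.3, -6.0]
finger_gap: 0.263
gripper_force: 89.1
[ 0.53155318 -0.03441732  0.1131658 ] [2.97505517e+00 2.68578274e-03 3.75733416e-04] [-0.12  0.43 -0.04  1.94  0.25  0.82 -1.9 ]
```

View pics/w4.png

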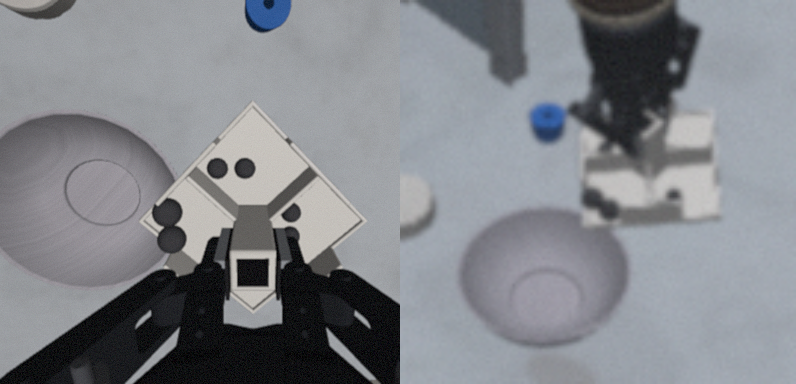

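The tilt goes the right way. The large balls, at (167,212) and (172,240), lie against the corner walls, which hang over the bowl. I'll continue slowly.

```bash
python3 -m creep '[{"travel":[0,-1.5,-3.4],"rotation":[-2.4,0,0],"fingers":-1},{"travel":[0,-3.1,-6.8],"rotation":[-4.8,0,0],"fingers":-1},{"travel":[0,-4.9,-10.1],"rotation":[-7.2,0,0],"fingers":-1},{"travel":[0,-6.8,-13.4],"rotation":[-9.6,0,0],"fingers":-1},{"travel":[0,-8.9,-16.5],"rotation":[-12,0,0],"fingers":-1},{"travel":[0,-11.1,-19.6],"rotation":[-14.4,0,0],"fingers":-1},{"travel":[0,-13.4,-22.5],"rotation":[-16.8,0,0],"fingers":-1},{"travel":[0,-15.9,-25.4],"rotation":[-19.2,0,0],"fingers":-1},{"travel":[0,-15.9,-25.4],"rotation":[-19.2,0,0],"fingers":-1}]'
python3 - <<'E'
from plant import sensors, optics
import cv2,numpy as np
s=sensors.read_state();print(s["tool_pos"],s["tool_rot"],s["q"].round(2))
E
```

```text
time_s: 11.82
tool_pos: [0.5315, -0.0131, 0.1348]
tool_rot: [2.64, 0.004, -0.001]
ft_force: [0.3, 0.4, -4.8]
finger_gap: 0.264
gripper_force: 89.5
[ 0.53151064 -0.01307414  0.13475158] [ 2.63981346e+00  4.10120768e-03 -6.17941065e-04] [-0.44  0.48  0.07  1.9   0.51  1.02 -2.28]
```

```bash
python3 -m creep '[{"travel":[0,-1.5,-3.4],"rotation":[-2.4,0,0],"fingers":-1},{"travel":[0,-3.1,-6.8],"rotation":[-4.8,0,0],"fingers":-1},{"travel":[0,-4.9,-10.1],"rotation":[-7.2,0,0],"fingers":-1},{"travel":[0,-6.8,-13.4],"rotation":[-9.6,0,0],"fingers":-1},{"travel":[0,-8.9,-16.5],"rotation":[-12,0,0],"fingers":-1},{"travel":[0,-8.9,-16.5],"rotation":[-12,0,0],"fingers":-1},{"travel":[0,-8.9,-16.5],"rotation":[-12,0,0],"fingers":-1}]'
python3 - <<'E'
from plant import sensors, optics
import cv2,numpy as np
c=optics.camera("wrist");d=optics.camera("scene")
cv2.imwrite("pics/w5.png",np.hstack([c["image"][::1,:400],cv2.resize(d["image"][130:260,180:314],(396,384))])[...,::-1])
s=sensors.read_state();print(s["tool_pos"],s["tool_rot"],s["q"].round(2))
E
```

```text
time_s: 12.4
tool_pos: [0.5314, 0.0006, 0.1451]
tool_rot: [2.432, 0.001, -0.001]
ft_force: [0.1, -1.3, -4.2]
finger_gap: 0.267
gripper_force: 89.9
[ 5.31390259e-01 -4.73394278e-04  1.45816966e-01] [ 2.43124676e+00 -1.64636498e-03 -7.71990729e-04] [-0.59  0.56  0.11  1.86  0.61  1.17 -2.43]
```

View pics/w5.png

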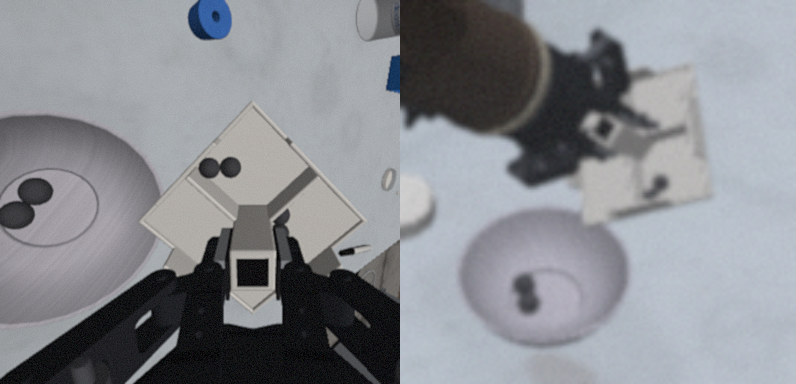

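Both large balls are in the bowl at (35,192) and (16,214), and the +x cell is empty. I'll tilt back upright about the same corner.

```bash
python3 -m creep '[{"travel":[0,1.4,3.5],"rotation":[2.4,0,0],"fingers":-1},{"travel":[0,2.6,7.1],"rotation":[4.8,0,0],"fingers":-1},{"travel":[0,3.6,10.7],"rotation":[7.2,0,0],"fingers":-1},{"travel":[0,4.5,14.3],"rotation":[9.6,0,0],"fingers":-1},{"travel":[0,5.3,18],"rotation":[12,0,0],"fingers":-1},{"travel":[0,5.8,21.7],"rotation":[14.4,0,0],"fingers":-1},{"travel":[0,6.3,25.4],"rotation":[16.8,0,0],"fingers":-1},{"travel":[0,6.6,29.2],"rotation":[19.2,0,0],"fingers":-1},{"travel":[0,6.6,31.1],"rotation":[20.4,0,0],"fingers":-1}]'
python3 -m creep '[{"travel":[0,1.4,3.5],"rotation":[2.4,0,0],"fingers":-1},{"travel":[0,2.6,7.1],"rotation":[4.8,0,0],"fingers":-1},{"travel":[0,3.6,10.7],"rotation":[7.2,0,0],"fingers":-1},{"travel":[0,4.5,14.3],"rotation":[9.6,0,0],"fingers":-1},{"travel":[0,5.3,18],"rotation":[12,0,0],"fingers":-1},{"travel":[0,5.8,21.7],"rotation":[14.4,0,0],"fingers":-1},{"travel":[0,6.3,25.4],"rotation":[16.8,0,0],"fingers":-1},{"travel":[0,6.6,29.2],"rotation":[19.2,0,0],"fingers":-1},{"travel":[0,6.6,31.1],"rotation":[20.4,0,0],"fingers":-1},{"travel":[0,6.6,31.1],"rotation":[20.4,0,0],"fingers":-1}]'
python3 -m creep '[{"travel":[0,2,0],"rotation":[0,0,0],"fingers":-1},{"travel":[0,7,0],"rotation":[0,0,0],"fingers":-1},{"travel":[0,14,0],"rotation":[0,0,0],"fingers":-1},{"travel":[0,22,0],"rotation":[0,0,0],"fingers":-1},{"travel":[0,31,0],"rotation":[0,0,0],"fingers":-1},{"travel":[0,40,0],"rotation":[0,0,0],"fingers":-1},{"travel":[0,48,0],"rotation":[0,0,0],"fingers":-1},{"travel":[0,54,0],"rotation":[0,0,0],"fingers":-1},{"travel":[0,57,0],"rotation":[0,0,0],"fingers":-1},{"travel":[0,57,0],"rotation":[0,0,0],"fingers":-1}]'
python3 -c "
from plant import sensors
s=sensors.read_state();print(s['tool_pos'],s['tool_rot'])"
```

```text
time_s: 13.25
tool_pos: [0.5311, -0.0274, 0.1272]
tool_rot: [2.787, -0.005, 0.001]
ft_force: [0.6, -0.2, -4.4]
finger_gap: 0.263
gripper_force: 89.8
time_s: 14.08
tool_pos: [0.5306, -0.0445, 0.0995]
tool_rot: [3.141, -0.006, -0.001]
ft_force: [-0.1, -0.8, -4.9]
finger_gap: 0.266
gripper_force: 89.7
time_s: 14.92
tool_pos: [0.5314, -0.0995, 0.0996]
tool_rot: [3.141, -0.001, -0.0]
ft_force: [-0.2, -0.3, -5.0]
finger_gap: 0.265
gripper_force: 89.8
[ 0.53141849 -0.09953419  0.0996354 ] [ 3.14121100e+00 -9.16983252e-04 -9.26740381e-05]
```

```bash
python3 -m creep '[{"travel":[0,0,4],"rotation":[0,0,0],"fingers":-1},{"travel":[0,0,12],"rotation":[0,0,0],"fingers":-1},{"travel":[0,0,22],"rotation":[0,0,0],"fingers":-1},{"travel":[0,0,32],"rotation":[0,0,0],"fingers":-1},{"travel":[0,0,42],"rotation":[0,0,0],"fingers":-1},{"travel":[0,0,50],"rotation":[0,0,0],"fingers":-1},{"travel":[0,0,56],"rotation":[0,0,0],"fingers":-1},{"travel":[0,0,59],"rotation":[0,0,0],"fingers":-1},{"travel":[0,0,61],"rotation":[0,0,0],"fingers":-1},{"travel":[0,0,61],"rotation":[0,0,0],"fingers":-1}]'
python3 -m creep '[{"travel":[0,0,0],"rotation":[0,0,0],"fingers":-0.2},{"travel":[0,0,0],"rotation":[0,0,0],"fingers":0.3},{"travel":[0,0,0],"rotation":[0,0,0],"fingers":1},{"travel":[0,0,0],"rotation":[0,0,0],"fingers":1},{"travel":[0,0,0],"rotation":[0,0,0],"fingers":1},{"travel":[0,0,0],"rotation":[0,0,0],"fingers":1},{"travel":[0,0,0],"rotation":[0,0,0],"fingers":1},{"travel":[0,0,0],"rotation":[0,0,0],"fingers":1},{"travel":[0,0,0],"rotation":[0,0,0],"fingers":1}]'
python3 -m creep '[{"travel":[0,0,-10],"rotation":[0,0,0],"fingers":1},{"travel":[0,0,-30],"rotation":[0,0,0],"fingers":1},{"travel":[0,0,-55],"rotation":[0,0,0],"fingers":1},{"travel":[0,0,-80],"rotation":[0,0,0],"fingers":1},{"travel":[0,0,-95],"rotation":[0,0,0],"fingers":1},{"travel":[0,0,-100],"rotation":[0,0,0],"fingers":1},{"travel":[0,0,-100],"rotation":[0,0,0],"fingers":1},{"travel":[0,0,-100],"rotation":[0,0,0],"fingers":1}]'
python3 - <<'E'
from plant import sensors, optics
import cv2
c=optics.camera("wrist");cv2.imwrite("pics/w6.png",c["image"][...,::-1])
E
```

```text
time_s: 15.75
tool_pos: [0.5315, -0.0984, 0.0387]
tool_rot: [3.142, 0.001, -0.0]
ft_force: [-0.5, 0.4, -3.2]
finger_gap: 0.264
gripper_force: 89.7
time_s: 16.5
tool_pos: [0.5315, -0.0984, 0.0387]
tool_rot: [3.142, 0.001, 0.0]
ft_force: [1.0, 0.7, -0.5]
finger_gap: 0.999
gripper_force: 0.0
time_s: 17.17
tool_pos: [0.5312, -0.0984, 0.1384]
tool_rot: [3.142, 0.001, -0.0]
ft_force: [0.4, -0.8, -0.0]
finger_gap: 0.999
gripper_force: 0.0
```

View pics/w6.png

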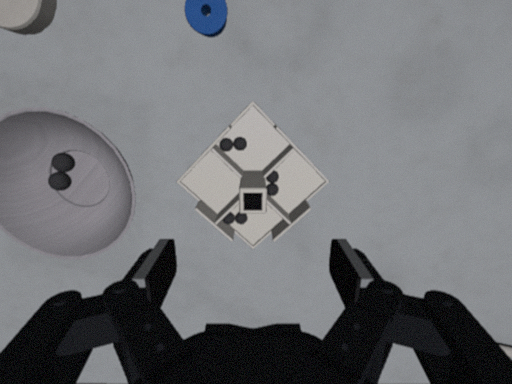

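The box stands upright and released. The large balls are in the bowl at (63,162) and (60,181), and two small balls sit in each of the other three cells, so I'll hand it in.

```bash
python3 -c "
from plant import ticket
print(ticket.sign_off())"
```

```text
the job is handed in; nothing more can be done
None
```

I handed the job in at about 17 s on the robot's clock: both large balls are in the bowl, all six small balls are in their own compartments, and the box stands upright and released beside the bowl; sign-off returned no verdict.

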